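# Clamp a moss dish carrier on the lab shaker

## Robot

A 6-joint arm with a two-finger parallel gripper is mounted at the origin on the work surface. World frame = base frame: x ahead of the robot, y to its left, z up, the work surface at z = 0. Lengths are in m, angles in rad, forces in N, time in s.
With the tool pointing down it reaches from about 0.25 to 0.725 m from the base axis. Payload 4 kg.
Tool frame: the origin (TCP) lies midway between the tips of the shut fingers; the grasp point (between the pads) lies 19 mm behind it; y points along the fingers, z is the direction in which the jaws open and shut, and the axes are right-handed (so a half turn about y gives the same grasp; the last joint's range is limited). The gripper opens to 85 mm and grips with 20 to 120 N. Pads are 22 mm wide; open, the fingers measure 114 mm over their backs; the gripper's body (76 mm by 85 mm) begins 54 mm behind the grasp point. The pads swing forward as they close: fully open they stand 13 mm farther back than shut.
Start: joints at [1.291, 0.241, 0.005, 1.335, 0, 1.571], TCP at [0.138, 0.481, 0.231] pointing down, gripper open.
Joint ranges: [-2.72, 2.72], [-1.05, 1.87], [-1.09, 1.28], [-1.99, 2.15], [-1.42, 1.44], [-3.14, 3.14]. Speed limits (rad/s): [2.79, 2.79, 3.14, 3.14, 3.14, 3.14].

## Interface

Orientations are given as a unit quaternion [x, y, z, w].
In Python, from workcell import bot gives the robot as it stands. The module is installed in compiled form; this text tells all that it offers.
- The arm moves only by the shell command python3 -m handwheel 'ROWS' [OPENING]. ROWS is JSON, a list of rows, each a list of 6 numbers: the shift along the tool's x, y, z in units of 25 mm (1.0 is 25 mm), then the turn, a rotation vector about the tool's x, y, z in units of 10 degrees (1.0 is 10 degrees). A call has exactly 5 rows; each row is the pose to reach, as a shift and turn from the pose commanded when the call began, along the tool's axes at that moment; what a row does not reach only later rows make up. A row lasts 1/8 s, in which the tool goes at most 62.5 mm and 10.7 degrees, less where a joint would pass 70% of its speed; a pose out of reach is approached as far as the arm can. A call with a gripper value outside its range is refused whole. OPENING is the gripper command: -1 is shut, 1 is fully open, values between are in proportion, set as the call begins (- or left out, the last holds). The fingers move at their own pace and stop on an object; the grip force is fixed at half the most. Time passes only in rows, so rows that repeat a pose let the fingers close, or fill a call up. It gives the time, the measured TCP pose, the force and the opening at its end, in the units of the state.
- bot.get_obs(): the state, without advancing time (a new reading comes with each control period).
- bot.camera(name): name is "side" or "top" or "wrist"; returns a dict with "color" (384x512x3 uint8, red, green, blue), "fx", "fy", "cx", "cy" (pixels), "rvec" (rotation vector, rad) and "tvec" (3), from world to camera coordinates, as OpenCV has them. Camera axes: x right, y down, z forward; pixel columns grow to the right and rows downward; lengths in m; the calibration is good to about 2 mm. The wrist camera is an equidistant fisheye: a pixel r from the principal point sees the ray r / f radians off the axis. A picture is of the moment at which its call begins. There is no depth.
- bot.job_done(): hands the job in, once; it reports no verdict.
The state is a dict: "clock": time; "joint_pos": joint angles; "joint_vel": joint speeds; "tau": joint torques, N m; "eef_pos": TCP position; "tool_rot": TCP orientation; "ft_force": force on the tool from outside, world axes, zero at the start; "ft_torque": the same for the moment, N m; "grip_width": finger opening in m.
Only numpy, scipy, OpenCV 4.12 (cv2) and the standard library are available. Lean on these libraries where they do the work, as an engineer would, in place of code of your own. Each camera call takes 0.05 s, during which the arm holds its last target.

## Task

Clamp the blue dish carrier on the shaker: drive the yellow wedge, thin end first, under one end of the sprung orange bar and let go, so that it alone holds the bar open, then slide the carrier between the guides beneath the propped bar until you feel it press firmly against the red stop. Then draw the wedge out so that the bar comes down on the carrier, and stand the wedge upright on the bench, off the shaker. Keep the dish level and leave the other things on the bench where they are.

Things in the scene. Friction and masses are not known exactly. Their poses are not given: they have to be found in the camera images.
- shaker: Fixed white shaker, 260 x 250 mm; its flat dark platform is 60 mm above the bench. Origin: on the bench right below the middle of the shut bar. x: the loading direction, from the loading edge at x = -140 mm to the bar hinge at +100 mm; y left, z up. Wedge lanes, bare platform, are centred on y = +75 and -75 mm.
- guide_mouth (a point): On the platform, middle of the mouth of the two 8 mm high aluminium guides, 128 mm before the bar's line; axes as the shaker's. The guides flare in from about y = +-45 mm here to inner faces at y = +-34.5 mm, which run straight from 43 to 173 mm beyond this point.
- bar: Sprung hold-down on a hinge along y. Origin: on the hinge axis, 74 mm above the bench. Two steel links at y = +-50 mm carry a round orange bar, 14 mm thick, 190 mm long along y (+-95 mm), 100 mm from the hinge towards -x. It presses down with about 6 N shut and 10 N propped 24 mm high.
- bar_mid (a point): Middle of the round orange bar, on its centre line. Shut, it is 74 mm above the bench, the bar's underside 7 mm above the platform. The carrier's blunt 16 mm high edge cannot lift the bar, the wedge can: propped by the wedge's level back its underside is 24 mm above the platform.
- stop: Red back stop on the platform behind the bar, 50 mm wide, 14 mm high, firmly set at a depth that differs from day to day (face 36 to 50 mm beyond the bar's line). Origin: at the foot of its face, on the middle line, on the platform. Axes as the shaker's; the carrier comes from -x.
- wedge_grip (a point): Yellow prop wedge, loose, 0.12 kg, 22 mm wide. This point: middle of its upright black grip fin (30 mm along x, 14 mm thick along y, 24 to 70 mm above the underside), 51 mm above the underside. x points to the thin tip, z up. The level back, 24 mm high, spans x = -15 to +45 mm; with the bar's line at x = +20 to +40 mm it stays by itself.
- wedge_tip (a point): The wedge's thin tip (3 mm thick), at its underside, 105 mm in x from the grip point; from the tip the ramp rises to 24 mm over 60 mm. Whole wedge 120 mm long. Axes as the grip's.
- carrier_grip (a point): Blue dish carrier, loose, 0.3 kg, plate 168 x 64 x 16 mm. This point: middle of its upright black grip fin (28 mm along x, 14 mm thick along y, 16 to 66 mm above the underside), 46 mm above the underside. x points to the leading end, z up. Leading edge at x = +91 mm; moss dish, 54 mm across, top 30 mm above the underside, fixed at x = -48 mm.
- carrier_front (a point): Middle of the carrier's leading end face, 8 mm above its underside; axes as the carrier's.
Not all that is in view belongs to the job. Several things look just like the part that bears wedge_grip: the one meant starts farthest from the robot's base. What is shaped like the part that bears carrier_grip but purple is not meant.

How it is judged:
By the outcome, as a careful person would: the job done as asked, in the order asked, and still so for the second after the job is handed in, with the robot touching nothing.
It also fails if it takes over 72 s, if anything falls off the work surface, if the arm or the gripper's body presses on something with over 40 N, if the wrist force passes 120 N, or if a joint passes its speed limit or range.

## Working session

There is one attempt and no reset: what is moved stays moved. The work goes in short steps, Python scripts to look and compute and a shell command to move; the robot and the scene stay as the last step left them, time stands still between calls to the robot, and variables do not carry over. Pictures are saved under pics/ and viewed, and the job is handed in when it is done.

```bash
mkdir -p pics; ls
cat > h.py <<'E'
import numpy as np, cv2
from scipy.spatial.transform import Rotation as R
from workcell import bot
def snap(name,fn):
    c=bot.camera(name); cv2.imwrite('pics/'+fn+'.png',c['color'][:,:,::-1]); 
    np.savez('pics/'+fn+'.npz',**c); return c
def load(fn): 
    d=np.load('pics/'+fn+'.npz'); return {k:d[k] for k in d.files}
def ray(c,u,v):
    x=(u-c['cx'])/c['fx'];y=(v-c['cy'])/c['fy']
    M=R.from_rotvec(np.ravel(c['rvec'])).as_matrix(); o=-M.T@np.ravel(c['tvec'])
    d=M.T@np.array([x,y,1.]); return o,d
def onz(c,u,v,z):
    o,d=ray(c,u,v); return o+d*(z-o[2])/d[2]
def proj(c,P):
    M=R.from_rotvec(np.ravel(c['rvec'])).as_matrix(); q=M@np.asarray(P)+np.ravel(c['tvec'])
    return np.array([c['fx']*q[0]/q[2]+c['cx'],c['fy']*q[1]/q[2]+c['cy']])
def crop(fn,u0,v0,u1,v1,out,s=4):
    im=cv2.imread('pics/'+fn+'.png')[v0:v1,u0:u1]; cv2.imwrite('pics/'+out+'.png',cv2.resize(im,None,fx=s,fy=s,interpolation=cv2.INTER_CUBIC))
E
python3 - <<'E'
from h import *
for n in ('top','side'):
    c=snap(n,n+'0'); print(n,c['fx'],c['cx'],c['cy'],c['rvec'],c['tvec'])
o=bot.get_obs(); print(o)
E
```

```text
pics
top 402.1967777575307 257.3826712872487 193.46425381566078 [ 2.15906333 -2.17768025  0.13530958] [0.05598992 0.56668488 1.28848332]
side 437.7119576624906 255.45397711133387 188.68191875092913 [ 2.15588391 -0.88985073  0.38290269] [-0.37327282  0.33230052  1.11327066]
{'clock': 0.1, 'joint_pos': array([1.29102858e+00, 2.41362876e-01, 3.82645920e-03, 1.33522440e+00,
       1.95696028e-05, 1.57078865e+00]), 'joint_vel': array([ 0.00067839, -0.00189431,  0.00193965,  0.00106674, -0.00115109,
       -0.00119044]), 'tau': array([ 3.25571591e-04, -3.73138118e+01,  2.53010881e+01,  1.09013767e-02,
        3.35369032e-05, -6.03428134e-06]), 'eef_pos': array([0.1378971 , 0.47999267, 0.230477  ]), 'tool_rot': array([ 0.70088674, -0.09869154,  0.09848415, -0.69951314]), 'ft_force': array([ 1.10152902, -0.47345451, -0.3938188 ]), 'ft_torque': array([ 0.02516691,  0.02108068, -0.01610086]), 'grip_width': 0.08577511969591907}
```

View pics/top0.png

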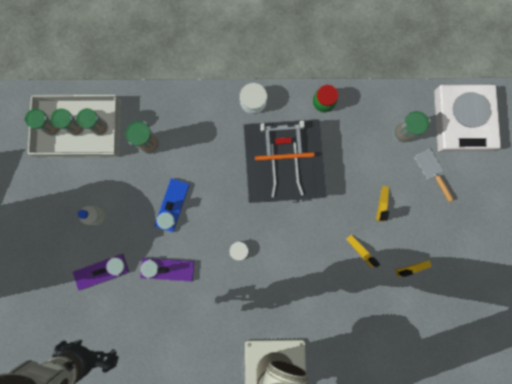

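View pics/side0.png

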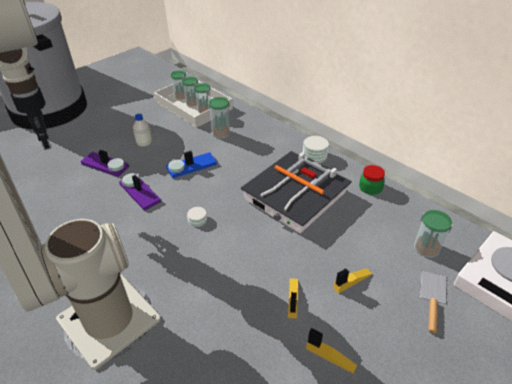

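Run:
```python
from h import *
crop('top0',225,80,345,220,'c1',5)
crop('top0',335,170,445,290,'c2',5)
crop('top0',140,165,210,245,'c3',7)
c=load('top0')
for p in [(383,203),(362,250),(413,268),(172,205)]:
    q=onz(c,*p,0.02); print(p,q,np.hypot(*q[:2]))
```

```text
(383, 203) [ 0.5333629  -0.36513407  0.02      ] 0.6463736348810731
(362, 250) [ 0.37974264 -0.2893535   0.02      ] 0.47742006675020027
(413, 268) [ 0.32009645 -0.45370642  0.02      ] 0.5552578262971745
(172, 205) [0.53248918 0.33259359 0.02      ] 0.6278241974162917
```

View pics/c1.png

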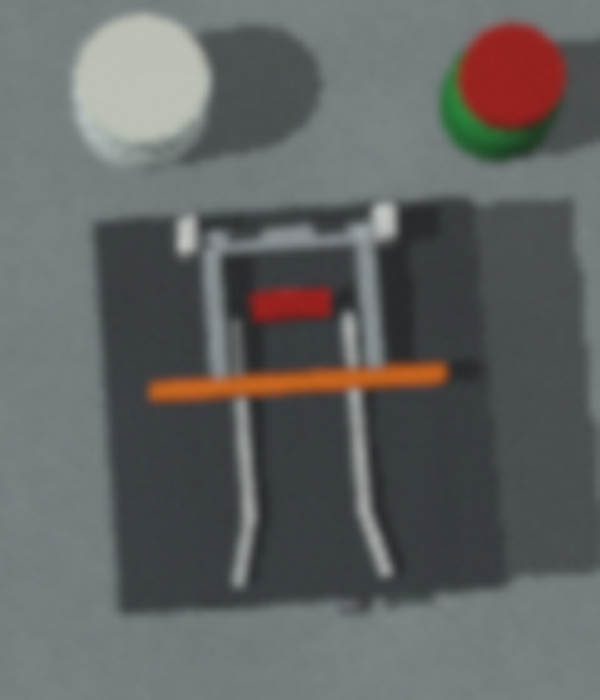

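View pics/c2.png

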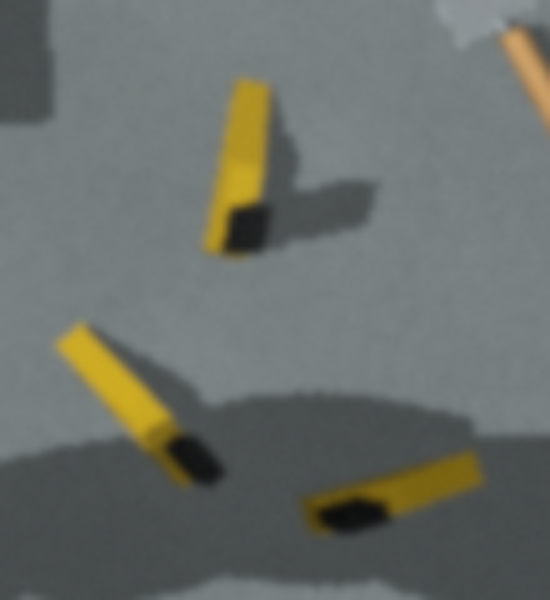

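View pics/c3.png

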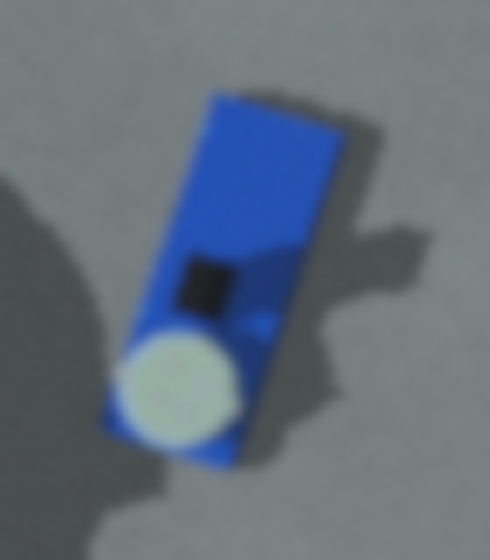

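Run:
```python
from h import *
crop('side0',235,135,355,235,'s1',6)
crop('side0',325,260,380,300,'s2',10)
crop('side0',160,140,225,185,'s3',10)
```

```text
(no output)
```

View pics/s1.png

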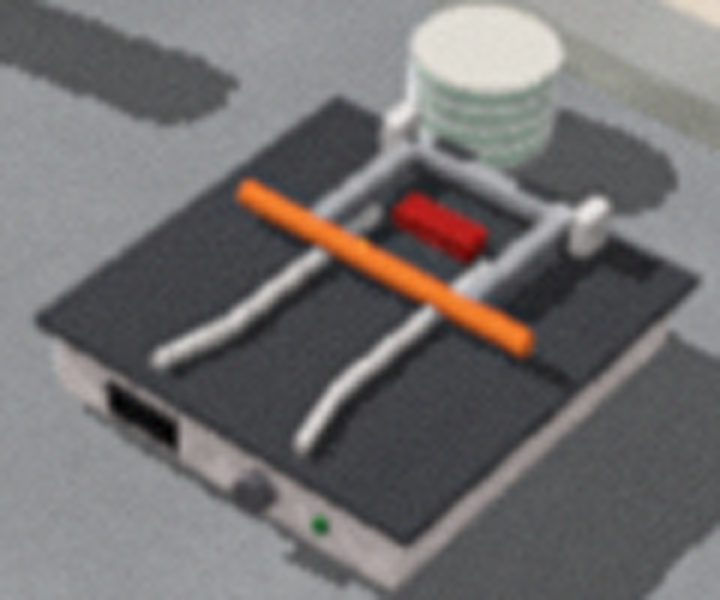

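View pics/s2.png

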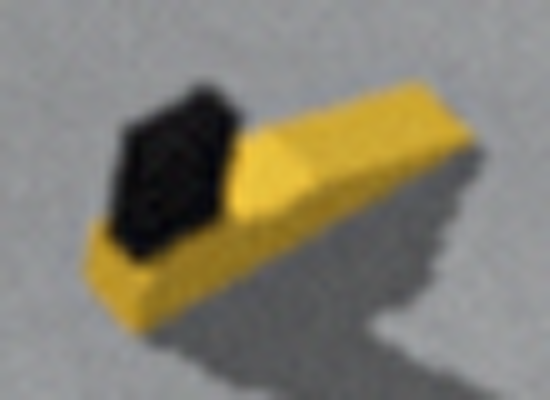

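View pics/s3.png

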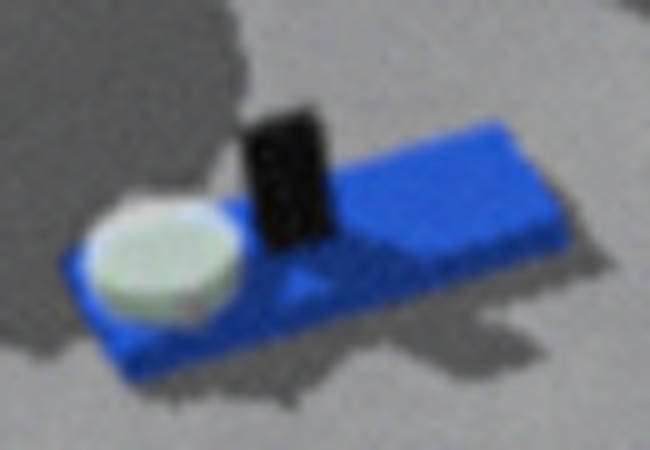

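```bash
cat > fit.py <<'E'
from h import *
from scipy.optimize import least_squares
T=load('top0');S=load('side0')
def px(off,s,p): return np.array(off)+(np.array(p)+.5)/s-.5
def fit(name,corr,x0):
    # corr: (cam, pix, localpt mm)
    def res(p):
        c,s=np.cos(p[2]),np.sin(p[2]); r=[]
        for cam,pix,l in corr:
            l=np.array(l)/1000; P=[p[0]+c*l[0]-s*l[1],p[1]+s*l[0]+c*l[1],l[2]]
            r.extend(proj(cam,P)-pix)
        return np.array(r)
    f=least_squares(res,x0,loss='soft_l1'); print(name,np.round(f.x,4),np.degrees(f.x[2])); print(np.round(res(f.x).reshape(-1,2),1).tolist()); return f.x
t=lambda p:px((225,80),5,p); s=lambda p:px((235,135),6,p)
sh=fit('shaker',[(T,t((120,612)),(-140,125,60)),(T,t((508,584)),(-140,-125,60)),(T,t((95,222)),(120,125,60)),
 (T,t((149,391)),(0,95,74)),(T,t((447,373)),(0,-95,74)),
 (S,s((38,320)),(-140,125,60)),(S,s((405,545)),(-140,-125,60)),(S,s((338,97)),(120,125,60)),(S,s((698,278)),(120,-125,60)),
 (S,s((243,190)),(0,95,74)),(S,s((528,343)),(0,-95,74))],[.65,0,0])
t=lambda p:px((335,170),5,p); s=lambda p:px((325,260),10,p)
w=fit('wedge',[(T,t((237,80)),(105,11,3)),(T,t((271,86)),(105,-11,3)),(T,t((205,250)),(-15,11,20)),(T,t((233,205)),(15,7,70)),(T,t((269,206)),(15,-7,70)),(T,t((265,250)),(-15,-7,70)),(T,t((226,250)),(-15,7,70)),
 (S,s((425,82)),(105,11,3)),(S,s((478,137)),(105,-11,2)),(S,s((140,335)),(-15,-11,0)),(S,s((315,182)),(45,-11,24)),(S,s((270,130)),(45,11,24)),(S,s((207,85)),(15,7,70)),(S,s((240,115)),(15,-7,70)),(S,s((125,127)),(-15,7,70))],[.5,-.36,0])
t=lambda p:px((140,165),7,p); s=lambda p:px((160,140),10,p)
k=fit('carrier',[(T,t((216,93)),(91,32,16)),(T,t((345,130)),(91,-32,16)),(T,t((108,428)),(-77,32,16)),(T,t((232,467)),(-77,-32,16)),
 (T,t((206,288)),(0,0,66)),(T,t((180,388)),(-48,0,30)),
 (S,s((500,122)),(91,32,16)),(S,s((568,212)),(91,-32,16)),(S,s((65,262)),(-77,32,16)),(S,s((130,385)),(-77,-32,2)),(S,s((282,120)),(0,0,66)),(S,s((163,240)),(-48,0,30))],[.53,.33,0])
def loc(pose,P):
    c,s_=np.cos(pose[2]),np.sin(pose[2]); d=np.array(P[:2])-pose[:2]; return np.array([c*d[0]+s_*d[1],-s_*d[0]+c*d[1]])*1000
t=lambda p:px((225,80),5,p); s=lambda p:px((235,135),6,p)
for p in ((252,322),(332,316)): print('stop top',loc(sh,onz(T,*t(p),.06)),loc(sh,onz(T,*t(p),.074)))
for p in ((397,218),(470,260)): print('stop side',loc(sh,onz(S,*s(p),.06)))
for p in ((238,585),(387,576)): print('guide',loc(sh,onz(T,*t(p),.068)))
E
python3 fit.py
```

```text
shaker [ 0.6827 -0.0355  0.0625] 3.578465179514227
[[-0.2, 0.5], [-0.2, 0.6], [-0.7, -0.4], [0.3, 0.3], [-0.4, -0.2], [-0.9, -0.5], [0.7, -0.2], [-0.1, -0.5], [0.9, 0.0], [0.5, 0.7], [0.3, 0.8]]
wedge [ 0.4909 -0.3551 -0.2462] -14.106467366315362
[[0.0, -0.5], [-0.4, -0.2], [0.8, -0.1], [3.1, -0.8], [0.2, 0.1], [-0.9, 0.4], [2.6, -0.6], [-0.3, 0.3], [-0.3, 0.5], [-1.0, 0.0], [0.3, 0.3], [-0.6, -0.2], [0.1, -0.7], [0.3, -0.0], [-0.8, -0.1]]
carrier [ 0.528   0.3371 -0.3025] -17.333651211974942
[[-0.2, -0.3], [-0.3, -0.0], [-0.8, 0.3], [0.1, 0.4], [-1.3, -0.5], [0.1, 0.2], [0.3, 0.0], [0.4, 0.5], [0.0, -0.5], [0.0, 0.6], [0.3, 1.0], [0.5, 1.2]]
stop top [44.73002839 25.32793269] [41.43008144 26.34529847]
stop top [ 45.11116005 -27.07537457] [ 41.80705623 -25.486464  ]
stop side [52.43011454 29.69336467]
stop side [ 49.96282152 -21.86414988]
guide [-127.35658345   47.93983181]
guide [-128.30068082  -47.51574914]
```

```bash
cat >> h.py <<'E'
def toolR(yaw):
    # tool y down, tool z = horizontal at world angle yaw
    z=np.array([np.cos(yaw),np.sin(yaw),0]); y=np.array([0,0,-1.]); return np.column_stack([np.cross(y,z),y,z])
def state():
    o=bot.get_obs(); M=R.from_quat(o['tool_rot']).as_matrix()
    print('t %.2f'%o['clock'],'pos',np.round(o['eef_pos'],4),'F',np.round(o['ft_force'],1),'w %.4f'%o['grip_width'])
    print('zyaw %.2f'%np.degrees(np.arctan2(M[1,2],M[0,2])),'ydir',np.round(M[:,1],3),'q',np.round(o['joint_pos'],2)); return o,M
def go(pos,zyaw,cmd=None):
    o,M=state(); p0=o['eef_pos']
    if cmd is not None: p0=np.array(cmd)
    d=M.T@(np.array(pos)-p0)/.025
    rv=R.from_matrix(M.T@toolR(np.radians(zyaw))).as_rotvec(degrees=True)/10
    print('ROW',np.round(d,3).tolist(),np.round(rv,3).tolist())
E
python3 - <<'E'
from h import *
go((.491,-.355,.2),90-14.1); go((.491,-.355,.2),-90-14.1)
E
```

```text
t 0.10 pos [0.1379 0.48   0.2305] F [ 1.1 -0.5 -0.4] w 0.0858
zyaw 73.97 ydir [-0.001 -0.002 -1.   ] q [1.29 0.24 0.   1.34 0.   1.57]
ROW [22.798, 1.274, -28.199] [0.011, -0.193, -0.0]
t 0.10 pos [0.1379 0.48   0.2305] F [ 1.1 -0.5 -0.4] w 0.0858
zyaw 73.97 ydir [-0.001 -0.002 -1.   ] q [1.29 0.24 0.   1.34 0.   1.57]
ROW [22.798, 1.274, -28.199] [0.0, 17.807, 0.017]
```

```bash
python3 -m handwheel '[[7.8,-0.6,-9.6,0,0,0],[7.8,-0.6,-9.6,0,0,0],[7.8,-0.6,-9.6,0,0,0],[7.8,-0.6,-9.6,0,0,0],[7.8,-0.6,-9.6,0,0,0]]' 1
python3 - <<'E'
from h import *
go((.491,-.355,.2),90-14.1)
E
```

```text
clock: 0.72
eef_pos: [0.2594, 0.1941, 0.2462]
tool_rot: [0.7, -0.098, 0.098, -0.7]
ft_force: [1.3, 0.1, -0.1]
grip_width: 0.0856
t 0.72 pos [0.2594 0.1941 0.2462] F [ 1.3  0.1 -0.1] w 0.0856
zyaw 74.01 ydir [ 0. -0. -1.] q [ 0.64 -0.12 -0.35  1.35 -0.    0.92]
ROW [14.956, 1.855, -18.564] [-0.0, -0.189, 0.002]
```

```bash
python3 -m handwheel '[[7.6,0,-9.4,0,0,0],[7.6,0,-9.4,0,0,0],[7.6,0,-9.4,0,0,0],[7.6,0,-9.4,0,0,0],[7.6,0,-9.4,0,0,0]]'
python3 - <<'E'
from h import *
go((.491,-.355,.18),90-14.1)
E
```

```text
clock: 1.35
eef_pos: [0.3772, -0.0847, 0.2461]
tool_rot: [-0.7, 0.099, -0.099, 0.7]
ft_force: [1.1, 0.8, -0.8]
grip_width: 0.0853
t 1.35 pos [ 0.3772 -0.0847  0.2461] F [ 1.1  0.8 -0.8] w 0.0853
zyaw 73.87 ydir [ 0.  0. -1.] q [-0.22  0.01 -0.23  1.34  0.    0.06]
ROW [7.379, 2.644, -9.123] [-0.001, -0.203, 0.0]
```

```bash
python3 -m handwheel '[[7.38,2.6,-9.12,0,-0.2,0],[7.38,2.6,-9.12,0,-0.2,0],[7.38,2.6,-9.12,0,-0.2,0],[7.38,2.6,-9.12,0,-0.2,0],[7.38,2.6,-9.12,0,-0.2,0]]'
python3 - <<'E'
from h import *
go((.491,-.355,.18),90-14.1); snap('wrist','w1')
E
```

```text
clock: 1.98
eef_pos: [0.4914, -0.3545, 0.1797]
tool_rot: [-0.702, 0.087, -0.086, 0.702]
ft_force: [1.1, 0.7, 0.2]
grip_width: 0.0853
t 1.98 pos [ 0.4914 -0.3545  0.1797] F [1.1 0.7 0.2] w 0.0853
zyaw 75.91 ydir [-0.001  0.001 -1.   ] q [-0.62  0.48  0.21  1.31  0.   -0.38]
ROW [-0.01, -0.012, -0.025] [-0.003, 0.001, -0.008]
```

View pics/w1.png

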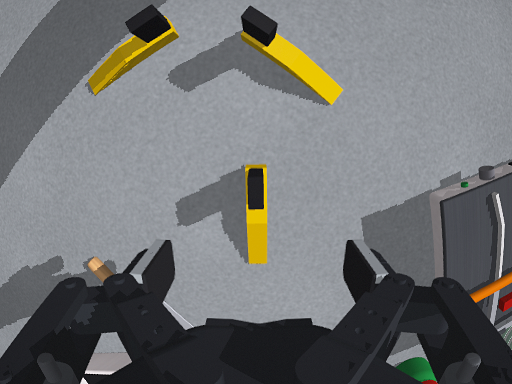

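```bash
cat >> h.py <<'E'
def fproj(c,P):
    M=R.from_rotvec(np.ravel(c['rvec'])).as_matrix(); q=M@np.asarray(P)+np.ravel(c['tvec'])
    r=np.hypot(q[0],q[1]); th=np.arctan2(r,q[2]); return np.array([c['cx']+c['fx']*th*q[0]/r,c['cy']+c['fy']*th*q[1]/r])
def fray(c,u,v):
    a=(u-c['cx'])/c['fx'];b=(v-c['cy'])/c['fy']; th=np.hypot(a,b)
    d=np.array([np.sin(th)*a/th,np.sin(th)*b/th,np.cos(th)]); M=R.from_rotvec(np.ravel(c['rvec'])).as_matrix()
    return -M.T@np.ravel(c['tvec']), M.T@d
def fonz(c,u,v,z):
    o,d=fray(c,u,v); return o+d*(z-o[2])/d[2]
E
python3 - <<'E'
from h import *
c=load('w1'); w=np.array([.4909,-.3551]);a=-.2462
for l in ((-15,7,70),(-15,-7,70),(15,7,70),(15,-7,70),(105,11,3),(105,-11,3),(0,0,70)):
    l=np.array(l)/1e3; P=[w[0]+np.cos(a)*l[0]-np.sin(a)*l[1],w[1]+np.sin(a)*l[0]+np.cos(a)*l[1],l[2]]
    print(l,fproj(c,P))
crop('w1',220,150,300,280,'w1c',5)
E
```

```text
[-0.015  0.007  0.07 ] [266.09337727 177.08724264]
[-0.015 -0.007  0.07 ] [249.86279503 177.09821595]
[0.015 0.007 0.07 ] [265.88078452 210.23077834]
[ 0.015 -0.007  0.07 ] [250.12303661 210.24234495]
[0.105 0.011 0.003] [267.17736901 264.01210428]
[ 0.105 -0.011  0.003] [248.93051055 264.02727613]
[0.   0.   0.07] [257.98961225 193.90690511]
```

View pics/w1c.png

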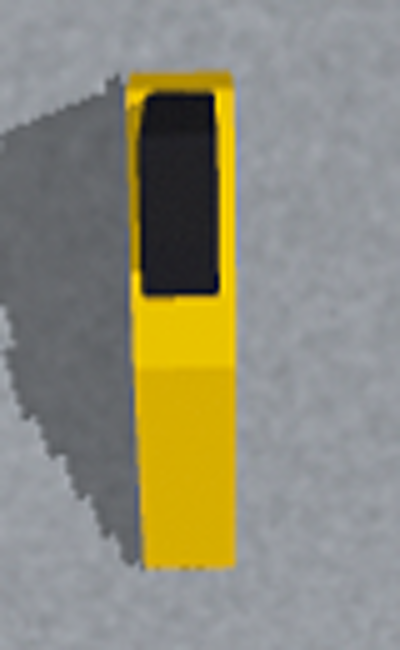

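```bash
python3 -m handwheel '[[0,2.4,0,0,0,0],[0,4.8,0,0,0,0],[0,5.8,0,0,0,0],[0,5.9,0,0,0,0],[0,5.9,0,0,0,0]]'; python3 -m handwheel '[[0,0,0,0,0,0],[0,0,0,0,0,0],[0,0,0,0,0,0],[0,0,0,0,0,0],[0,0,0,0,0,0]]' -1;  python3 - <<'E'
from h import *
state(); snap('wrist','w2')
E
```

```text
clock: 2.65
eef_pos: [0.4919, -0.3527, 0.0347]
tool_rot: [0.702, -0.086, 0.087, -0.702]
ft_force: [-0.1, -0.4, 0.6]
grip_width: 0.0854
clock: 3.28
eef_pos: [0.4915, -0.3526, 0.0343]
tool_rot: [0.702, -0.086, 0.087, -0.702]
ft_force: [-1.0, 0.4, 3.7]
grip_width: 0.0133
t 3.27 pos [ 0.4915 -0.3526  0.0343] F [-1.   0.4  3.7] w 0.0133
zyaw 75.97 ydir [ 0.001 -0.001 -1.   ] q [-0.62  0.59  0.    0.98 -0.   -0.38]
```

View pics/w2.png

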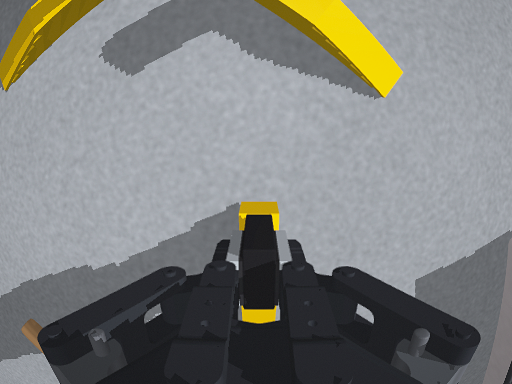

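```bash
cat >> h.py <<'E'
SH=np.array([.6827,-.0355,.0625])
def shw(x,y,z): # shaker mm -> world (z above platform)
    c,s=np.cos(SH[2]),np.sin(SH[2]); return np.array([SH[0]+(c*x-s*y)/1e3,SH[1]+(s*x+c*y)/1e3,.06+z/1e3])
def wsh(P):
    c,s=np.cos(SH[2]),np.sin(SH[2]); d=np.array(P[:2])-SH[:2]; return np.array([c*d[0]+s*d[1],-s*d[0]+c*d[1],P[2]-.06])*1e3
SY=np.degrees(SH[2])
E
python3 -m handwheel '[[0,-2.4,0,0,0,0],[0,-4.8,0,0,0,0],[0,-6,0,0,0,0],[0,-6,0,0,0,0],[0,-6,0,0,0,0]]';  python3 - <<'E'
from h import *
go(shw(-122,-75,90),90+SY)
E
```

```text
clock: 3.95
eef_pos: [0.4904, -0.3517, 0.1818]
tool_rot: [-0.701, 0.087, -0.085, 0.702]
ft_force: [0.3, -0.6, -1.4]
grip_width: 0.0132
t 3.95 pos [ 0.4904 -0.3517  0.1818] F [ 0.3 -0.6 -1.4] w 0.0132
zyaw 75.97 ydir [-0.003  0.002 -1.   ] q [-0.62  0.47  0.21  1.31  0.   -0.38]
ROW [0.657, 1.284, 9.799] [-0.01, -1.761, -0.016]
```

```bash
python3 -m handwheel '[[0.15,0.3,2.4,0,-0.5,0],[0.35,0.7,4.8,0,-1,0],[0.5,1,7.2,0,-1.5,0],[0.66,1.2,9.8,0,-1.76,0],[0.66,1.2,9.8,0,-1.76,0]]';  python3 - <<'E'
from h import *
go(shw(-122,-75,90),90+SY)
snap('top','top1');snap('side','side1');snap('wrist','w3')
E
```

```text
clock: 4.58
eef_pos: [0.5657, -0.1139, 0.1504]
tool_rot: [-0.706, -0.022, 0.027, 0.708]
ft_force: [0.2, -1.0, -1.4]
grip_width: 0.0136
t 4.58 pos [ 0.5657 -0.1139  0.1504] F [ 0.2 -1.  -1.4] w 0.0136
zyaw 93.97 ydir [-0.006  0.002 -1.   ] q [-0.2   0.44  0.08  1.21  0.   -0.27]
ROW [-0.014, 0.015, -0.163] [-0.015, 0.039, -0.033]
```

View pics/w3.png

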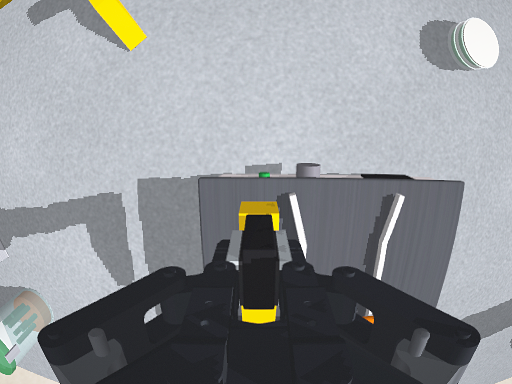

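View pics/side1.png

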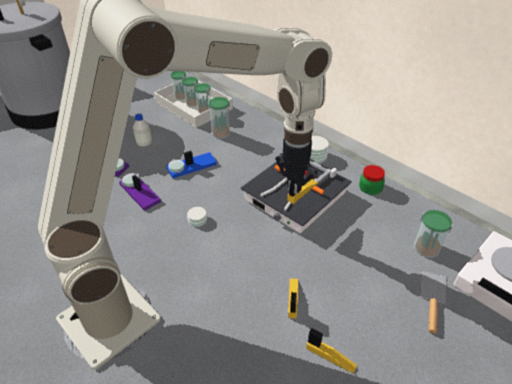

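Run:
```python
from h import *
c=load('w3')
for p,z in (((200,179),.06),((463,181),.06),((291,196),.068),((401,197),.068)):
    print(p,np.round(wsh(fonz(c,*p,z)),1))
```

```text
(200, 179) [-140.1 -122.2    0. ]
(463, 181) [-141.   121.1    0. ]
(291, 196) [-128.1  -49.1    8. ]
(401, 197) [-127.3   46.7    8. ]
```

```bash
python3 -m handwheel '[[0,0.6,-0.16,0,0,0],[0,1.2,-0.16,0,0,0],[0,1.8,-0.16,0,0,0],[0,2.1,-0.16,0,0,0],[0,2.2,-0.16,0,0,0]]';  python3 - <<'E'
from h import *
go(shw(-122,-75,34.3),90+SY); print(wsh(bot.get_obs()['eef_pos']))
snap('side','side2'); crop('side2',230,110,370,240,'side2c',5)
E
```

```text
clock: 5.35
eef_pos: [0.5665, -0.1227, 0.098]
tool_rot: [-0.707, -0.022, 0.022, 0.707]
ft_force: [-0.0, -0.2, -0.9]
grip_width: 0.0134
t 5.35 pos [ 0.5665 -0.1227  0.098 ] F [-0.  -0.2 -0.9] w 0.0134
zyaw 93.56 ydir [-0.001  0.    -1.   ] q [-0.21  0.48  0.    1.09  0.   -0.28]
ROW [-0.024, 0.147, 0.192] [-0.002, -0.003, -0.007]
[-121.38914516  -79.79303198   37.97004241]
```

View pics/side2c.png

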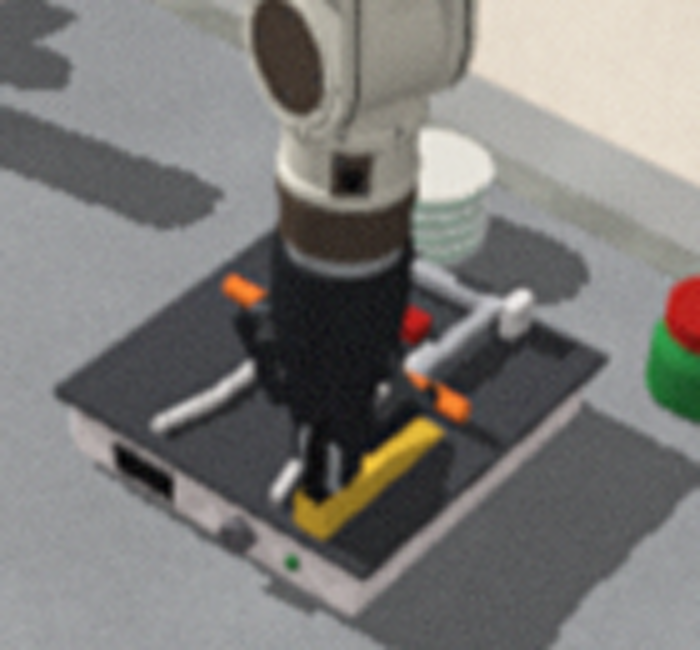

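```bash
python3 -m handwheel '[[0,0,0.19,0,0,0],[0,0.1,0.19,0,0,0],[0,0.15,0.19,0,0,0],[0,0.15,0.19,0,0,0],[0,0.15,0.19,0,0,0]]';  python3 - <<'E'
from h import *
go(shw(-122,-75,34.3),90+SY); print(wsh(bot.get_obs()['eef_pos']))
E
```

```text
clock: 6.02
eef_pos: [0.5667, -0.118, 0.0952]
tool_rot: [0.707, 0.022, -0.022, -0.707]
ft_force: [-1.2, -0.1, -0.7]
grip_width: 0.0133
t 6.03 pos [ 0.5667 -0.118   0.0952] F [-1.2 -0.1 -0.7] w 0.0133
zyaw 93.56 ydir [ 0. -0. -1.] q [-0.21  0.48 -0.01  1.08 -0.   -0.27]
ROW [-0.044, 0.034, 0.003] [0.0, -0.002, 0.001]
[-120.90963336  -75.08507797   35.153827  ]
```

```bash
python3 -m handwheel '[[0.2,0.05,0,0,0,0],[0.5,0.05,0,0,0,0],[0.9,0.05,0,0,0,0],[1.3,0.05,0,0,0,0],[1.6,0.05,0,0,0,0]]';  python3 - <<'E'
from h import *
go(shw(-29,-75,34.3),90+SY); print(wsh(bot.get_obs()['eef_pos']))
E
```

```text
clock: 6.65
eef_pos: [0.5978, -0.1162, 0.0946]
tool_rot: [0.707, 0.015, -0.028, -0.706]
ft_force: [-32.3, -2.4, 26.4]
grip_width: 0.0136
t 6.65 pos [ 0.5978 -0.1162  0.0946] F [-32.3  -2.4  26.4] w 0.0136
zyaw 93.48 ydir [-0.018 -0.002 -1.   ] q [-0.19  0.55  0.11  1.14 -0.01 -0.25]
ROW [2.431, -0.032, 0.013] [0.003, -0.01, -0.106]
[-89.78799922 -75.22765864  34.62208469]
```

Run:
```python
from h import *
snap('side','side3'); crop('side3',250,140,350,230,'side3c',7)
snap('wrist','w4')
state()
```

```text
t 6.75 pos [ 0.5996 -0.1161  0.0946] F [-23.6  -0.5  19.8] w 0.0133
zyaw 93.49 ydir [-0.015 -0.001 -1.   ] q [-0.19  0.55  0.11  1.14 -0.   -0.25]
```

View pics/side3c.png

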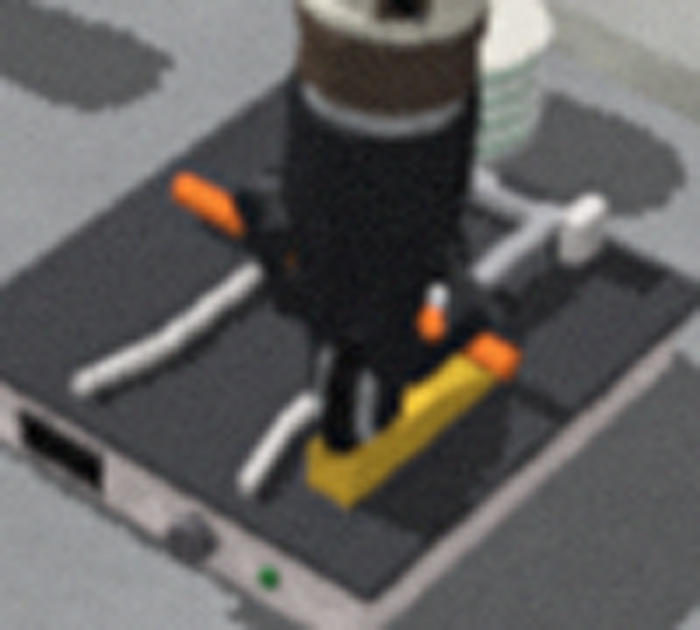

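View pics/w4.png

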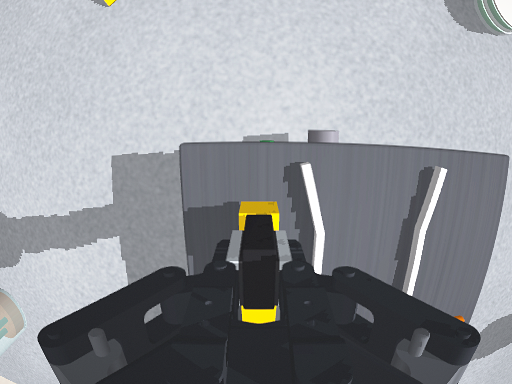

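```bash
python3 -m handwheel '[[0.2,-0.04,0,0,0,0],[0.45,-0.04,0,0,0,0],[0.7,-0.04,0,0,0,0],[0.95,-0.04,0,0,0,0],[1.2,-0.04,0,0,0,0]]';  python3 - <<'E'
from h import *
go(shw(-29,-75,34.3),90+SY); print(wsh(bot.get_obs()['eef_pos']))
E
```

```text
clock: 7.38
eef_pos: [0.6268, -0.1147, 0.0947]
tool_rot: [0.707, 0.014, -0.028, -0.706]
ft_force: [-30.1, -2.8, 19.7]
grip_width: 0.0134
t 7.38 pos [ 0.6268 -0.1147  0.0947] F [-30.1  -2.8  19.7] w 0.0134
zyaw 93.44 ydir [-0.02  -0.002 -1.   ] q [-0.18  0.61  0.21  1.19 -0.01 -0.24]
ROW [1.269, -0.009, 0.024] [0.002, -0.014, -0.115]
[-60.72995032 -75.53125685  34.70406917]
```

```bash
python3 -m handwheel '[[0.25,-0.02,0,0,0,0],[0.5,-0.02,0,0,0,0],[0.75,-0.02,0,0,0,0],[0.95,-0.02,0,0,0,0],[0.95,-0.02,0,0,0,0]]';  python3 - <<'E'
from h import *
go(shw(-29,-75,34.3),90+SY); print(wsh(bot.get_obs()['eef_pos']))
snap('side','side4'); crop('side4',250,140,350,230,'side4c',7)
E
```

```text
clock: 8.0
eef_pos: [0.6546, -0.113, 0.0945]
tool_rot: [0.707, 0.017, -0.026, -0.706]
ft_force: [-17.2, -1.3, 9.1]
grip_width: 0.0133
t 8.00 pos [ 0.6546 -0.113   0.0945] F [-17.2  -1.3   9.1] w 0.0133
zyaw 93.48 ydir [-0.012 -0.001 -1.   ] q [-0.17  0.66  0.29  1.22 -0.   -0.23]
ROW [0.154, 0.008, 0.026] [0.003, -0.01, -0.072]
[-32.8472061  -75.63456365  34.54057536]
```

View pics/side4c.png

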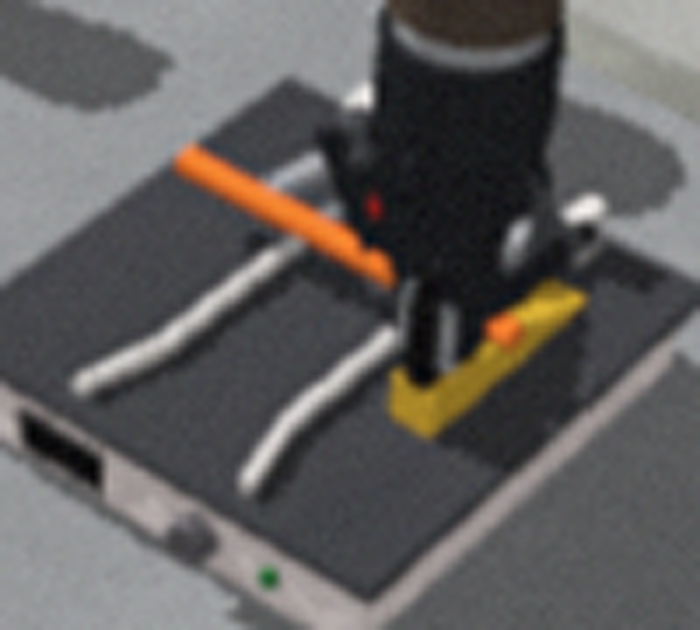

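```bash
python3 -m handwheel '[[-0.05,0,0,0,0,0],[-0.1,-0.02,0,0,0,0],[-0.1,-0.02,0,0,0,0],[-0.1,-0.02,0,0,0,0],[-0.1,-0.02,0,0,0,0]]';python3 -m handwheel '[[0,0,0,0,0,0],[0,0,0,0,0,0],[0,0,0,0,0,0],[0,0,0,0,0,0],[0,0,0,0,0,0]]' 0;  python3 - <<'E'
from h import *
state(); print(wsh(bot.get_obs()['eef_pos']))
snap('wrist','w5')
E
```

```text
clock: 8.68
eef_pos: [0.6545, -0.113, 0.0944]
tool_rot: [0.707, 0.019, -0.024, -0.706]
ft_force: [-9.8, -2.5, 3.5]
grip_width: 0.0131
clock: 9.3
eef_pos: [0.6579, -0.1122, 0.0959]
tool_rot: [-0.707, -0.022, 0.022, 0.707]
ft_force: [1.0, -0.2, -0.3]
grip_width: 0.0428
t 9.30 pos [ 0.6579 -0.1122  0.0959] F [ 1.  -0.2 -0.3] w 0.0428
zyaw 93.57 ydir [ 0.  0. -1.] q [-0.17  0.65  0.29  1.21  0.   -0.23]
[-29.53696317 -74.99401417  35.87296056]
```

View pics/w5.png

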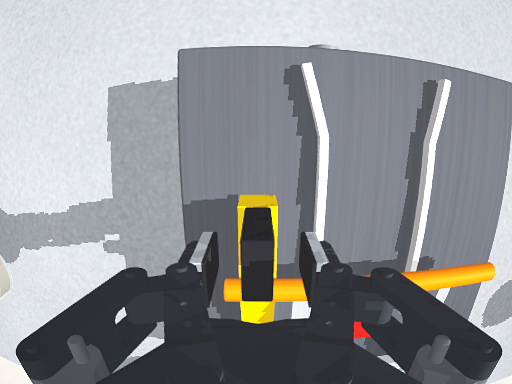

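```bash
python3 -m handwheel '[[0,-1,0,0,0,0],[0,-2.5,0,0,0,0],[0,-4.5,0,0,0,0],[0,-4.5,2,0,0,0],[0,-4.5,4,0,0,0]]' 1;  python3 - <<'E'
from h import *
go((.528,.337,.18),72.67)
snap('side','side5'); crop('side5',230,120,370,240,'side5c',5)
snap('top','top5'); crop('top5',225,80,345,220,'top5c',4)
E
```

```text
clock: 9.98
eef_pos: [0.6521, -0.0121, 0.2096]
tool_rot: [-0.707, -0.022, 0.02, 0.707]
ft_force: [0.5, -0.0, -0.6]
grip_width: 0.0854
t 9.97 pos [ 0.6521 -0.0121  0.2096] F [ 0.5 -0.  -0.6] w 0.0854
zyaw 93.45 ydir [ 0.003  0.    -1.   ] q [-0.02  0.56  0.43  1.43  0.   -0.08]
ROW [-4.116, 1.173, 14.239] [-0.003, 2.078, 0.016]
```

View pics/side5c.png

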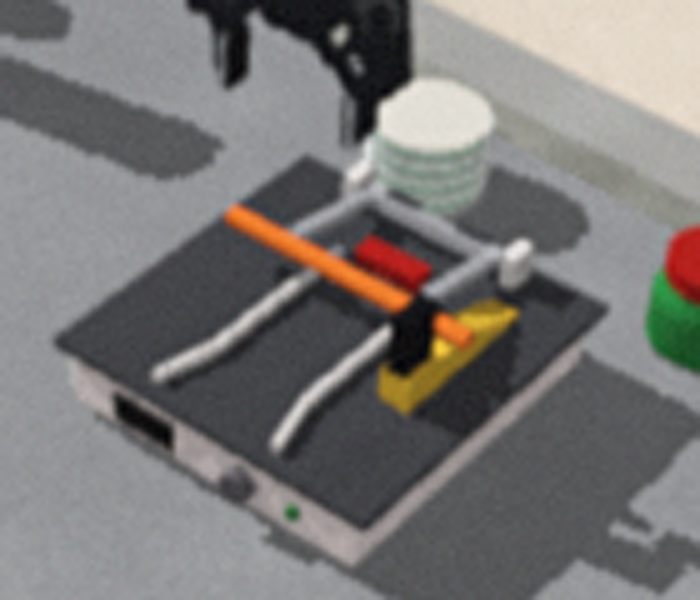

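```bash
python3 -m handwheel '[[-0.7,0,2.4,0,0.5,0],[-1.4,0.2,4.8,0,1,0],[-2.1,0.4,7.2,0,1.5,0],[-2.8,0.6,9.6,0,2,0],[-3.5,0.8,12,0,2.08,0]]';  python3 - <<'E'
from h import *
go((.528,.337,.18),72.67)
E
```

```text
clock: 10.7
eef_pos: [0.5453, 0.2819, 0.1884]
tool_rot: [-0.699, 0.106, -0.107, 0.699]
ft_force: [0.4, -0.2, -0.2]
grip_width: 0.0855
t 10.70 pos [0.5453 0.2819 0.1884] F [ 0.4 -0.2 -0.2] w 0.0855
zyaw 72.68 ydir [ 0.001  0.    -1.   ] q [ 0.48  0.49  0.25  1.34 -0.    0.78]
ROW [-1.318, 0.336, 1.896] [-0.001, 0.001, 0.004]
```

```bash
python3 -m handwheel '[[-0.6,0.1,0.9,0,0,0],[-1.3,0.3,1.8,0,0,0],[-1.3,0.3,1.8,0,0,0],[-1.3,0.3,1.8,0,0,0],[-1.3,0.3,1.8,0,0,0]]';  python3 - <<'E'
from h import *
go((.528,.337,.18),72.67); c=snap('wrist','w6')
w=np.array([.528,.3371]);a=-.3025
for l in ((-14,7,66),(-14,-7,66),(14,7,66),(14,-7,66),(91,32,16),(91,-32,16),(-77,32,16),(-77,-32,16)):
    l=np.array(l)/1e3; P=[w[0]+np.cos(a)*l[0]-np.sin(a)*l[1],w[1]+np.sin(a)*l[0]+np.cos(a)*l[1],l[2]]
    print(l,fproj(c,P))
E
```

```text
clock: 11.32
eef_pos: [0.5288, 0.3322, 0.1811]
tool_rot: [0.699, -0.106, 0.107, -0.699]
ft_force: [0.6, -0.1, -0.4]
grip_width: 0.0858
t 11.32 pos [0.5288 0.3322 0.1811] F [ 0.6 -0.1 -0.4] w 0.0858
zyaw 72.67 ydir [ 0. -0. -1.] q [ 0.56  0.51  0.27  1.33 -0.    0.86]
ROW [-0.086, 0.045, 0.173] [-0.0, 0.0, 0.003]
[-0.014  0.007  0.066] [271.8738442  174.69217792]
[-0.014 -0.007  0.066] [255.96012722 174.68832082]
[0.014 0.007 0.066] [271.53789992 205.15103314]
[ 0.014 -0.007  0.066] [256.0388197  205.16818989]
[0.091 0.032 0.016] [290.36649241 256.17178333]
[ 0.091 -0.032  0.016] [234.82384496 256.32514508]
[-0.077  0.032  0.016] [294.4156004  105.23830022]
[-0.077 -0.032  0.016] [231.68753955 105.06666292]
```

View pics/w6.png

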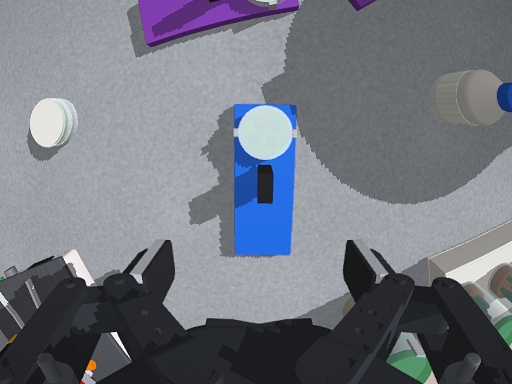

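```bash
python3 -m handwheel '[[-0.05,1.5,0.17,0,0.06,0],[-0.05,3.5,0.17,0,0.06,0],[-0.05,5.5,0.17,0,0.06,0],[-0.05,6.1,0.17,0,0.06,0],[-0.05,6.1,0.17,0,0.06,0]]'; python3 -m handwheel '[[0,0,0,0,0,0],[0,0,0,0,0,0],[0,0,0,0,0,0],[0,0,0,0,0,0],[0,0,0,0,0,0]]' -1;  python3 - <<'E'
from h import *
state(); snap('wrist','w7')
E
```

```text
clock: 12.0
eef_pos: [0.5281, 0.3372, 0.0281]
tool_rot: [0.699, -0.11, 0.11, -0.698]
ft_force: [-0.4, 0.2, 0.9]
grip_width: 0.0853
clock: 12.62
eef_pos: [0.5284, 0.3382, 0.0291]
tool_rot: [-0.698, 0.109, -0.11, 0.699]
ft_force: [-1.3, 0.9, 3.8]
grip_width: 0.0134
t 12.62 pos [0.5284 0.3382 0.0291] F [-1.3  0.9  3.8] w 0.0134
zyaw 72.18 ydir [ 0.001  0.001 -1.   ] q [0.57 0.64 0.07 1.   0.   0.88]
```

View pics/w7.png

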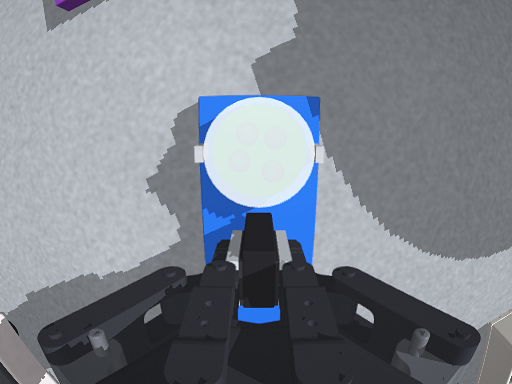

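```bash
python3 -m handwheel '[[0,-1.2,0,0,0,0],[0,-3,0,0,0,0],[0,-4.6,0,0,0,0],[0,-5.2,0,0,0,0],[0,-5.2,0,0,0,0]]';  python3 - <<'E'
from h import *
go(shw(-229,-.5,60),90+SY)
E
```

```text
clock: 13.3
eef_pos: [0.5283, 0.3379, 0.1583]
tool_rot: [-0.698, 0.109, -0.11, 0.699]
ft_force: [0.5, 0.1, -2.5]
grip_width: 0.0132
t 13.30 pos [0.5283 0.3379 0.1583] F [ 0.5  0.1 -2.5] w 0.0132
zyaw 72.17 ydir [ 0.001  0.    -1.   ] q [ 0.57  0.53  0.24  1.28 -0.    0.88]
ROW [1.932, 1.526, -15.691] [-0.002, -2.141, 0.003]
```

```bash
python3 -m handwheel '[[0.15,0,-1.2,0,-0.2,0],[0.4,0,-3.2,0,-0.5,0],[0.7,0,-5.6,0,-0.9,0],[1.0,0,-8,0,-1.3,0],[1.3,0,-10.4,0,-1.6,0]]'; python3 -m handwheel '[[-0.05,0,-1.8,0,-0.2,0],[-0.15,0,-3.4,0,-0.4,0],[-0.25,0,-4.6,0,-0.54,0],[-0.25,0,-4.9,0,-0.54,0],[-0.25,0,-4.9,0,-0.54,0]]'
python3 - <<'E'
from h import *
go(shw(-229,-.5,40),90+SY)
E
```

```text
clock: 13.92
eef_pos: [0.4771, 0.0783, 0.1557]
tool_rot: [0.707, -0.012, 0.009, -0.707]
ft_force: [1.0, -0.3, -1.4]
grip_width: 0.0132
clock: 14.55
eef_pos: [0.4683, -0.0418, 0.1569]
tool_rot: [-0.706, -0.021, 0.023, 0.707]
ft_force: [0.7, -0.1, -2.6]
grip_width: 0.0133
t 14.55 pos [ 0.4683 -0.0418  0.1569] F [ 0.7 -0.1 -2.6] w 0.0133
zyaw 93.51 ydir [-0.003  0.001 -1.   ] q [-0.09  0.23 -0.21  1.14  0.   -0.15]
ROW [-0.58, 2.277, -0.306] [-0.005, -0.007, -0.016]
```

Now down in front of the mouth (x −0.58, y lateral −0.3, to ~4 mm over the platform).

```bash
python3 -m handwheel '[[-0.3,0.4,-0.25,0,0,0],[-0.58,1,-0.3,0,0,0],[-0.58,1.8,-0.3,0,0,0],[-0.58,2.4,-0.3,0,0,0],[-0.58,2.5,-0.3,0,0,0]]'
python3 - <<'E'
from h import *
go(shw(-229,-.5,31),90+SY); print(wsh(bot.get_obs()['eef_pos']))
snap('wrist','w8'); snap('side','side8'); crop('side8',220,130,370,250,'side8c',5)
E
```

```text
clock: 15.18
eef_pos: [0.4535, -0.0495, 0.0942]
tool_rot: [-0.707, -0.021, 0.024, 0.707]
ft_force: [-0.0, 0.3, -3.3]
grip_width: 0.0133
t 15.18 pos [ 0.4535 -0.0495  0.0942] F [-0.   0.3 -3.3] w 0.0133
zyaw 93.65 ydir [-0.004  0.    -1.   ] q [-0.11  0.27 -0.34  0.97  0.   -0.17]
ROW [0.026, 0.128, -0.034] [-0.004, 0.007, -0.021]
[-229.64270629    0.35665494   34.19587442]
```

View pics/side8c.png

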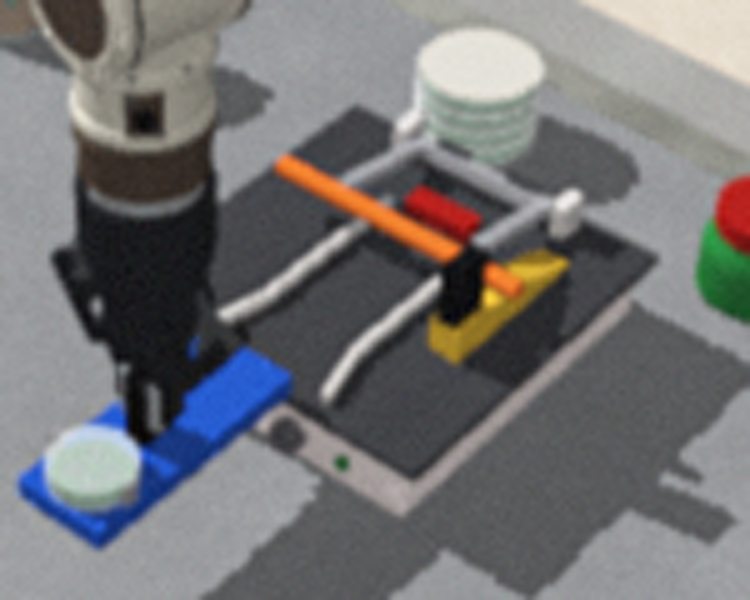

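View pics/w8.png

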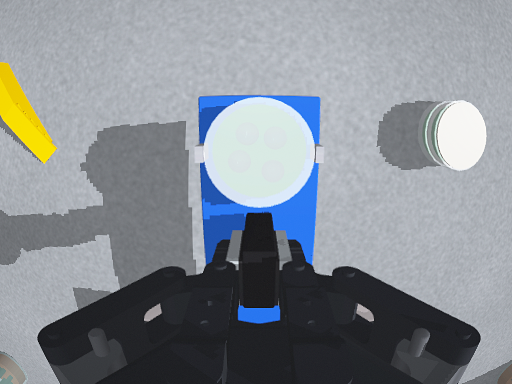

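```bash
python3 -m handwheel '[[0.3,0.06,-0.03,0,0,0],[0.8,0.1,-0.03,0,0,0],[1.4,0.12,-0.03,0,0,0],[2.0,0.13,-0.03,0,0,0],[2.4,0.13,-0.03,0,0,0]]'
python3 - <<'E'
from h import *
go(shw(-29,-.3,29.5),90+SY); print(wsh(bot.get_obs()['eef_pos']))
snap('top','top9'); crop('top9',225,80,345,220,'top9c',4)
E
```

```text
clock: 15.9
eef_pos: [0.517, -0.0473, 0.0928]
tool_rot: [0.707, 0.023, -0.022, -0.707]
ft_force: [0.2, -0.5, -2.7]
grip_width: 0.0134
t 15.90 pos [ 0.517  -0.0473  0.0928] F [ 0.2 -0.5 -2.7] w 0.0134
zyaw 93.58 ydir [ 0.001 -0.    -1.   ] q [-0.09  0.38 -0.18  1.01  0.   -0.15]
ROW [5.485, 0.141, 0.044] [0.001, -0.001, 0.008]
[-166.12112025   -1.39397102   32.83725852]
```

View pics/top9c.png

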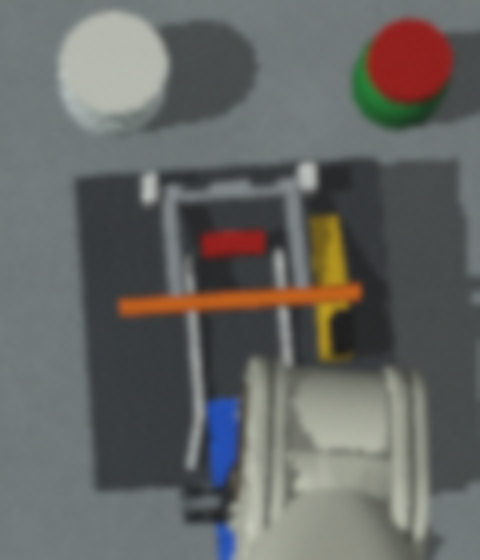

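```bash
python3 -m handwheel '[[0.3,0.06,0.03,0,0,0],[0.8,0.1,0.03,0,0,0],[1.5,0.11,0.03,0,0,0],[2.2,0.11,0.03,0,0,0],[2.8,0.11,0.03,0,0,0]]'
python3 - <<'E'
from h import *
go(shw(-46,-.3,29.5),90+SY); print(wsh(bot.get_obs()['eef_pos']))
E
```

```text
clock: 16.58
eef_pos: [0.5861, -0.0421, 0.0897]
tool_rot: [-0.707, -0.022, 0.022, 0.707]
ft_force: [0.3, -0.2, -2.9]
grip_width: 0.0134
t 16.57 pos [ 0.5861 -0.0421  0.0897] F [ 0.3 -0.2 -2.9] w 0.0134
zyaw 93.57 ydir [ 0.  0. -1.] q [-0.07  0.51  0.01  1.08  0.   -0.13]
ROW [2.031, 0.01, 0.011] [0.0, -0.001, 0.002]
[-96.78180304  -0.57485077  29.73946962]
```

```bash
python3 -m handwheel '[[0.4,0.02,0.01,0,0,0],[0.8,0.02,0.01,0,0,0],[1.1,0.02,0.01,0,0,0],[1.3,0.02,0.01,0,0,0],[1.4,0.02,0.01,0,0,0]]'
python3 - <<'E'
from h import *
go(shw(-46,-.3,29.1),90+SY); print(wsh(bot.get_obs()['eef_pos']))
snap('side','side10'); crop('side10',240,120,360,220,'side10c',6)
E
```

```text
clock: 17.2
eef_pos: [0.6201, -0.0398, 0.0893]
tool_rot: [-0.707, -0.022, 0.022, 0.707]
ft_force: [0.2, 0.3, -2.5]
grip_width: 0.0132
t 17.20 pos [ 0.6201 -0.0398  0.0893] F [ 0.2  0.3 -2.5] w 0.0132
zyaw 93.57 ydir [-0.  0. -1.] q [-0.06  0.57  0.12  1.12 -0.   -0.13]
ROW [0.671, 0.007, 0.002] [-0.0, -0.001, -0.001]
[-62.7829182   -0.338407    29.28065031]
```

View pics/side10c.png

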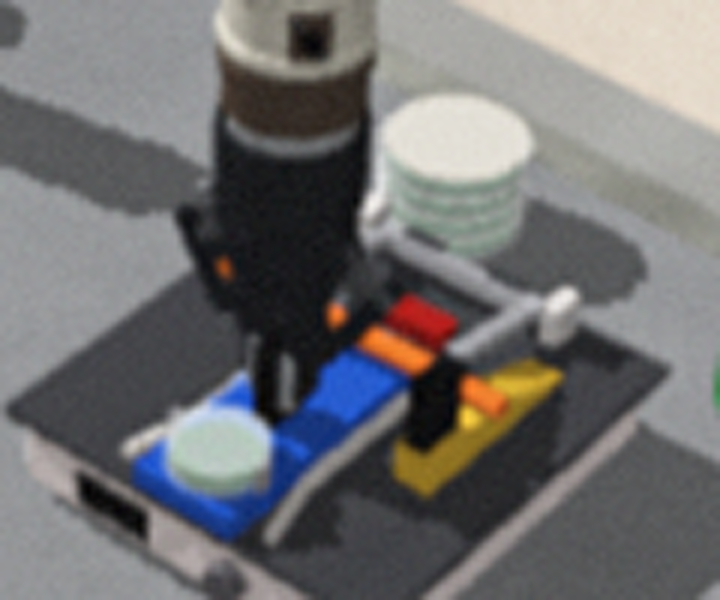

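```bash
python3 -m handwheel '[[0.2,0.02,0,0,0,0],[0.4,0.02,0,0,0,0],[0.55,0.02,0,0,0,0],[0.65,0.02,0,0,0,0],[0.75,0.02,0,0,0,0]]'
python3 - <<'E'
from h import *
state(); print(wsh(bot.get_obs()['eef_pos']))
E
```

```text
clock: 17.88
eef_pos: [0.6361, -0.0388, 0.0892]
tool_rot: [0.707, 0.02, -0.024, -0.707]
ft_force: [-13.2, -0.8, 9.9]
grip_width: 0.0132
t 17.88 pos [ 0.6361 -0.0388  0.0892] F [-13.2  -0.8   9.9] w 0.0132
zyaw 93.56 ydir [-0.005 -0.001 -1.   ] q [-0.06  0.6   0.18  1.15 -0.   -0.12]
[-46.69602098  -0.41309482  29.23217966]
```

```bash
python3 -m handwheel '[[0.06,-0.01,0,0,0,0],[0.12,-0.01,0,0,0,0],[0.18,-0.02,0,0,0,0],[0.18,-0.02,0,0,0,0],[0.18,-0.02,0,0,0,0]]'
python3 - <<'E'
from h import *
state(); print(wsh(bot.get_obs()['eef_pos']))
E
```

```text
clock: 18.5
eef_pos: [0.6363, -0.0389, 0.0898]
tool_rot: [0.707, 0.017, -0.026, -0.707]
ft_force: [-20.6, -0.9, 13.0]
grip_width: 0.0136
t 18.50 pos [ 0.6363 -0.0389  0.0898] F [-20.6  -0.9  13. ] w 0.0136
zyaw 93.54 ydir [-0.013 -0.001 -1.   ] q [-0.06  0.61  0.19  1.17 -0.   -0.12]
[-46.52649228  -0.46792863  29.79718897]
```

```bash
python3 -m handwheel '[[-0.06,0,0,0,0,0],[-0.12,0,0,0,0,0],[-0.12,0,0,0,0,0],[-0.12,0,0,0,0,0],[-0.12,0,0,0,0,0]]'; python3 -m handwheel '[[0,0,0,0,0,0],[0,0,0,0,0,0],[0,0,0,0,0,0],[0,0,0,0,0,0],[0,0,0,0,0,0]]' 0
python3 - <<'E'
from h import *
state(); print(wsh(bot.get_obs()['eef_pos']))
snap('wrist','w11')
E
```

```text
clock: 19.12
eef_pos: [0.6363, -0.0389, 0.0896]
tool_rot: [0.707, 0.019, -0.025, -0.707]
ft_force: [-11.9, -1.7, 7.1]
grip_width: 0.0132
clock: 19.75
eef_pos: [0.6403, -0.0385, 0.0893]
tool_rot: [-0.707, -0.022, 0.022, 0.707]
ft_force: [0.4, 0.3, -0.4]
grip_width: 0.0424
t 19.75 pos [ 0.6403 -0.0385  0.0893] F [ 0.4  0.3 -0.4] w 0.0424
zyaw 93.57 ydir [ 0.  0. -1.] q [-0.06  0.61  0.19  1.15  0.   -0.12]
[-42.54370085  -0.31186988  29.29657196]
```

View pics/w11.png

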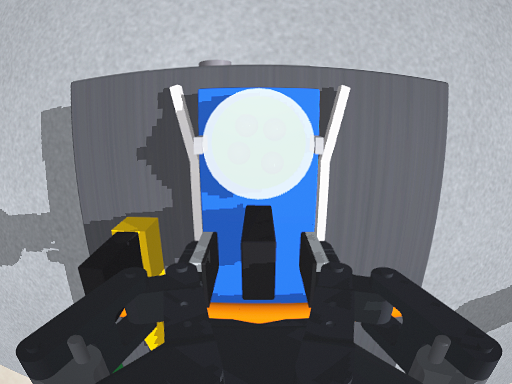

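```bash
python3 -m handwheel '[[0,-1,0,0,0,0],[0,-2.5,0,0,0,0],[0,-4,0,0,0,0],[0,-4.2,-1.5,0,0,0],[0.2,-4.2,-2.8,0,0,0]]'
python3 - <<'E'
from h import *
go(shw(-32.5,-75.3,36),90+SY)
snap('wrist','w12')
E
```

```text
clock: 20.42
eef_pos: [0.6502, -0.1087, 0.1961]
tool_rot: [0.707, 0.023, -0.021, -0.707]
ft_force: [0.0, 1.3, 0.0]
grip_width: 0.0424
t 20.43 pos [ 0.6502 -0.1087  0.1961] F [0.  1.3 0. ] w 0.0424
zyaw 93.62 ydir [ 0.003 -0.001 -1.   ] q [-0.17  0.58  0.42  1.41 -0.   -0.23]
ROW [0.169, 4.005, -0.17] [0.004, 0.004, 0.016]
```

View pics/w12.png

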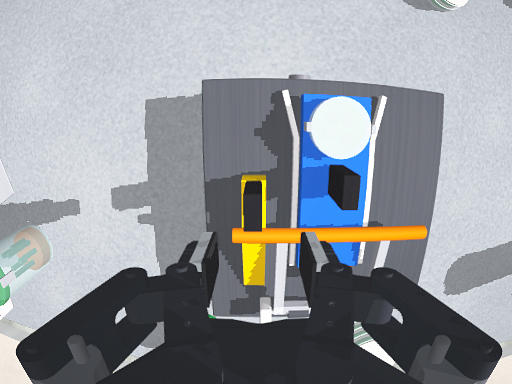

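```bash
python3 -m handwheel '[[0.1,0.5,0,0,0,0],[0.1,1.2,0,0,0,0],[0.1,1.8,0,0,0,0],[0.1,2,0,0,0,0],[0.1,2,0,0,0,0]]'
python3 - <<'E'
from h import *
go(shw(-32.5,-75.3,36),90+SY)
c=snap('wrist','w13')
print(wsh(bot.get_obs()['eef_pos']))
for l in ((-15,7,70),(-15,-7,70),(15,7,70),(15,-7,70),(-15,11,24),(-15,-11,24)): print(l,fproj(c,shw(-32.5+l[0],-75.3+l[1],l[2])))
crop('w13',200,140,320,280,'w13c',4)
E
```

```text
clock: 21.1
eef_pos: [0.6517, -0.1074, 0.1438]
tool_rot: [-0.707, -0.022, 0.023, 0.707]
ft_force: [-0.3, -0.2, 0.5]
grip_width: 0.0424
t 21.10 pos [ 0.6517 -0.1074  0.1438] F [-0.3 -0.2  0.5] w 0.0424
zyaw 93.60 ydir [-0.001  0.    -1.   ] q [-0.16  0.61  0.34  1.3   0.   -0.23]
ROW [0.118, 1.911, -0.221] [-0.002, 0.002, -0.006]
[-34.99413352 -70.00742662  84.54155955]
(-15, 7, 70) [261.80872275 217.62768126]
(-15, -7, 70) [236.56394274 217.60245917]
(15, 7, 70) [261.60673627 265.37380507]
(15, -7, 70) [237.90676407 265.28399359]
(-15, 11, 24) [266.70540764 195.89104784]
(-15, -11, 24) [235.41610404 195.90413791]
```

View pics/w13c.png

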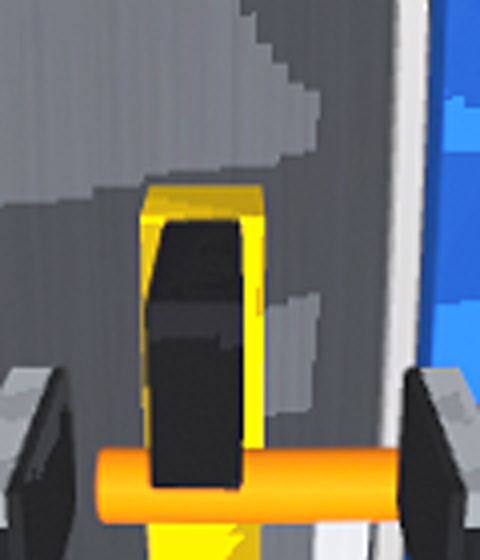

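```bash
python3 -m handwheel '[[0.03,0.3,-0.21,0,0,0],[0.03,0.9,-0.21,0,0,0],[0.03,1.5,-0.21,0,0,0],[0.03,1.9,-0.21,0,0,0],[0.03,1.9,-0.21,0,0,0]]'; python3 -m handwheel '[[0,0,0,0,0,0],[0,0,0,0,0,0],[0,0,0,0,0,0],[0,0,0,0,0,0],[0,0,0,0,0,0]]' -1
python3 - <<'E'
from h import *
state();print(wsh(bot.get_obs()['eef_pos']))
c=snap('wrist','w14')
E
```

```text
clock: 21.78
eef_pos: [0.652, -0.1129, 0.0951]
tool_rot: [-0.707, -0.021, 0.023, 0.707]
ft_force: [0.2, 0.3, -0.9]
grip_width: 0.0426
clock: 22.4
eef_pos: [0.6536, -0.1132, 0.0977]
tool_rot: [0.707, 0.023, -0.021, -0.707]
ft_force: [-0.8, -0.3, 4.3]
grip_width: 0.0129
t 22.40 pos [ 0.6536 -0.1132  0.0977] F [-0.8 -0.3  4.3] w 0.0129
zyaw 93.56 ydir [ 0.001 -0.    -1.   ] q [-0.17  0.64  0.27  1.2   0.   -0.23]
[-33.93074654 -75.7334233   37.68658383]
```

View pics/w14.png

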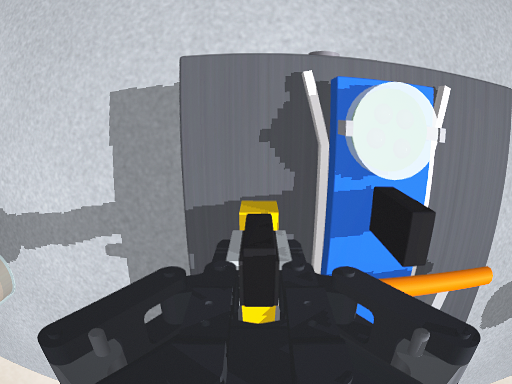

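```bash
python3 -m handwheel '[[-0.25,0,0,0,0,0],[-0.6,0,0,0,0,0],[-1,0,0,0,0,0],[-1.4,0,0,0,0,0],[-1.8,0,0,0,0,0]]'
python3 - <<'E'
from h import *
state();print(wsh(bot.get_obs()['eef_pos']))
E
```

```text
clock: 23.08
eef_pos: [0.6097, -0.1158, 0.0977]
tool_rot: [0.707, 0.024, -0.021, -0.707]
ft_force: [-1.0, 0.8, 3.5]
grip_width: 0.0132
t 23.07 pos [ 0.6097 -0.1158  0.0977] F [-1.   0.8  3.5] w 0.0132
zyaw 93.60 ydir [ 0.004 -0.    -1.   ] q [-0.19  0.56  0.12  1.13  0.   -0.25]
[-77.83125085 -75.62711956  37.65043757]
```

```bash
python3 -m handwheel '[[-0.4,0,0,0,0,0],[-0.9,0,0,0,0,0],[-1.4,0,0,0,0,0],[-1.9,0,0,0,0,0],[-2.3,0,0,0,0,0]]'
python3 - <<'E'
from h import *
state();print(wsh(bot.get_obs()['eef_pos']))
snap('side','side15'); crop('side15',240,120,360,230,'side15c',6)
snap('wrist','w15')
E
```

```text
clock: 23.7
eef_pos: [0.5509, -0.1196, 0.0976]
tool_rot: [0.707, 0.023, -0.021, -0.707]
ft_force: [3.7, -0.0, 5.2]
grip_width: 0.0129
t 23.70 pos [ 0.5509 -0.1196  0.0976] F [ 3.7 -0.   5.2] w 0.0129
zyaw 93.56 ydir [ 0.002 -0.    -1.   ] q [-0.21  0.45 -0.05  1.07  0.   -0.28]
[-136.80328154  -75.72424286   37.6005728 ]
```

View pics/side15c.png

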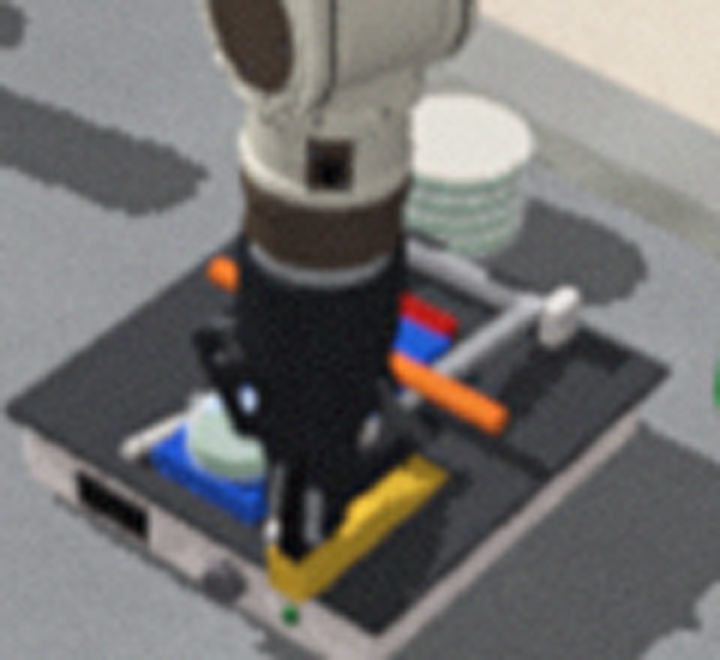

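View pics/w15.png

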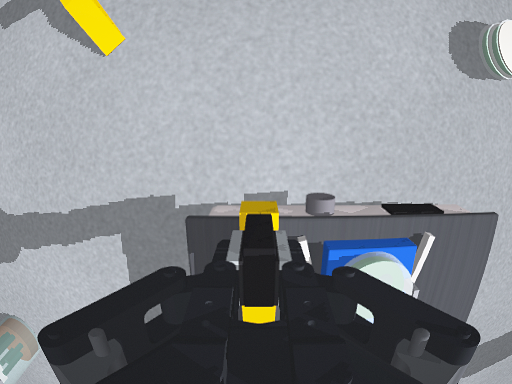

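```bash
python3 -m handwheel '[[-0.2,-0.6,0,0,0,0],[-0.3,-1.6,0,0,0,0],[-0.3,-2.6,-0.5,0,0,0],[-0.3,-2.8,-2,0,0.3,0],[-0.3,-2.8,-4,0,0.7,0]]'
python3 - <<'E'
from h import *
go((.491,-.352,.15),75.97)
E
```

```text
clock: 24.42
eef_pos: [0.548, -0.2194, 0.167]
tool_rot: [-0.706, 0.022, -0.02, 0.707]
ft_force: [0.6, 0.7, -1.4]
grip_width: 0.0131
t 24.43 pos [ 0.548  -0.2194  0.167 ] F [ 0.6  0.7 -1.4] w 0.0131
zyaw 86.58 ydir [-0.003  0.001 -1.   ] q [-0.38  0.45  0.14  1.26 -0.   -0.32]
ROW [-1.957, 0.68, -5.433] [-0.003, 1.061, -0.018]
```

```bash
python3 -m handwheel '[[-0.7,0.3,-2,0,0.4,0],[-1.4,0.6,-4,0,0.8,0],[-1.95,0.7,-5.3,0,1.06,0],[-1.95,0.7,-5.3,0,1.06,0],[-1.95,0.7,-5.3,0,1.06,0]]'
python3 - <<'E'
from h import *
go((.491,-.352,.039),75.97)
E
```

```text
clock: 25.05
eef_pos: [0.4917, -0.3482, 0.1486]
tool_rot: [-0.701, 0.087, -0.085, 0.702]
ft_force: [0.4, -0.9, -1.5]
grip_width: 0.0131
t 25.05 pos [ 0.4917 -0.3482  0.1486] F [ 0.4 -0.9 -1.5] w 0.0131
zyaw 75.96 ydir [-0.003  0.002 -1.   ] q [-0.62  0.49  0.15  1.24  0.   -0.37]
ROW [0.024, 4.382, -0.162] [-0.009, -0.001, -0.018]
```

```bash
python3 -m handwheel '[[0,1,0,0,0,0],[0,2.2,0,0,0,0],[0,3.4,0,0,0,0],[0,4,0,0,0,0],[0,4.25,0,0,0,0]]'; python3 -m handwheel '[[0,0.05,0,0,0,0],[0,0.1,0,0,0,0],[0,0.15,0,0,0,0],[0,0.15,0,0,0,0],[0,0.15,0,0,0,0]]'
python3 - <<'E'
from h import *
state(); snap('side','side17'); crop('side17',300,240,400,320,'side17c',7)
E
```

```text
clock: 25.68
eef_pos: [0.4928, -0.3479, 0.0424]
tool_rot: [-0.702, 0.086, -0.085, 0.702]
ft_force: [-0.2, 0.5, -0.6]
grip_width: 0.0132
clock: 26.3
eef_pos: [0.493, -0.3492, 0.0396]
tool_rot: [0.702, -0.086, 0.087, -0.702]
ft_force: [0.4, 0.6, -1.1]
grip_width: 0.0134
t 26.30 pos [ 0.493  -0.3492  0.0396] F [ 0.4  0.6 -1.1] w 0.0134
zyaw 75.96 ydir [ 0. -0. -1.] q [-0.62  0.58  0.    0.99 -0.   -0.37]
```

View pics/side17c.png

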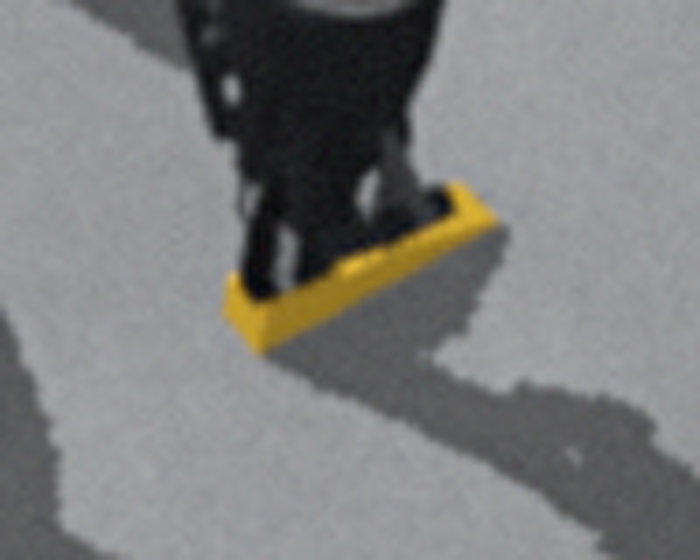

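Still ~1.5 mm up (Fz −1.1). Lower another 2 mm, then release.

```bash
python3 -m handwheel '[[0,0.03,0,0,0,0],[0,0.05,0,0,0,0],[0,0.07,0,0,0,0],[0,0.08,0,0,0,0],[0,0.08,0,0,0,0]]'
python3 - <<'E'
from h import *
state()
E
```

```text
clock: 26.98
eef_pos: [0.4928, -0.3491, 0.0377]
tool_rot: [0.702, -0.086, 0.086, -0.702]
ft_force: [-1.7, 0.5, 3.2]
grip_width: 0.0133
t 26.98 pos [ 0.4928 -0.3491  0.0377] F [-1.7  0.5  3.2] w 0.0133
zyaw 75.97 ydir [-0. -0. -1.] q [-0.62  0.59  0.    0.99 -0.   -0.37]
```

Contact (Fz +3.2). Release, then straight up.

```bash
python3 -m handwheel '[[0,0,0,0,0,0],[0,0,0,0,0,0],[0,0,0,0,0,0],[0,0,0,0,0,0],[0,0,0,0,0,0]]' 0; python3 -m handwheel '[[0,-0.6,0,0,0,0],[0,-2,0,0,0,0],[0,-4,0,0,0,0],[-2,-6,0,0,0,0],[-4,-7,0,0,0,0]]'; python3 -m handwheel '[[0,0,0,0,0,0],[0,0,0,0,0,0],[0,0,0,0,0,0],[0,0,0,0,0,0],[0,0,0,0,0,0]]'
python3 - <<'E'
from h import *
state(); snap('side','side18'); snap('top','top18'); crop('side18',240,130,380,300,'side18c',4); crop('top18',215,80,405,230,'top18c',4)
E
```

```text
clock: 27.6
eef_pos: [0.4929, -0.3491, 0.0373]
tool_rot: [0.702, -0.086, 0.086, -0.702]
ft_force: [0.4, -0.3, 0.8]
grip_width: 0.0428
clock: 28.22
eef_pos: [0.3974, -0.3257, 0.2152]
tool_rot: [0.703, -0.085, 0.087, -0.701]
ft_force: [0.0, -0.8, 0.1]
grip_width: 0.0426
clock: 28.85
eef_pos: [0.3972, -0.325, 0.2108]
tool_rot: [-0.702, 0.087, -0.086, 0.702]
ft_force: [-0.2, 0.8, -0.7]
grip_width: 0.0427
t 28.85 pos [ 0.3972 -0.325   0.2108] F [-0.2  0.8 -0.7] w 0.0427
zyaw 76.00 ydir [-0.001  0.001 -1.   ] q [-0.69  0.28  0.    1.3   0.   -0.44]
```

View pics/side18c.png

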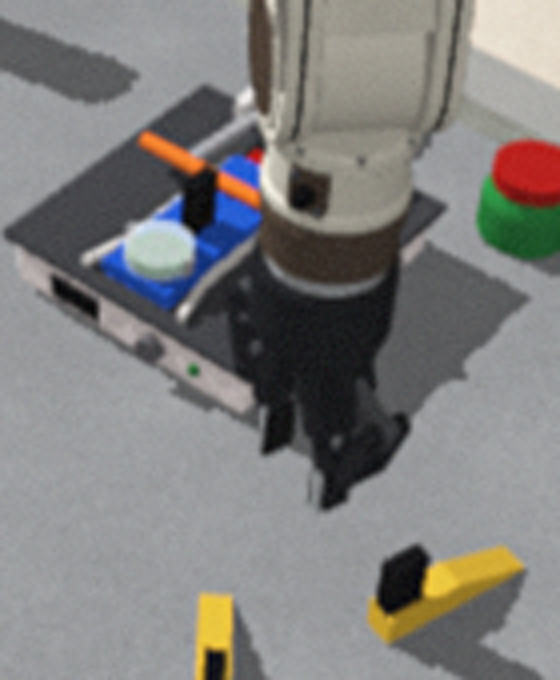

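View pics/top18c.png

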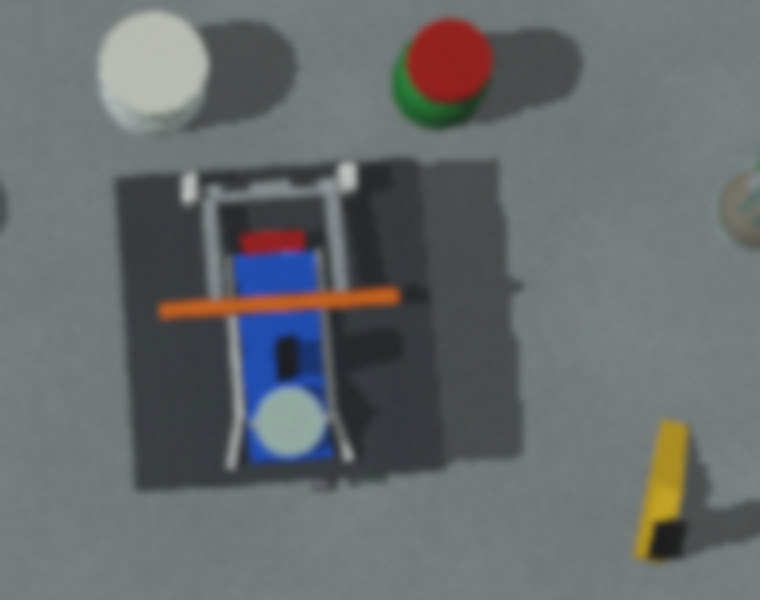

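View pics/side18.png

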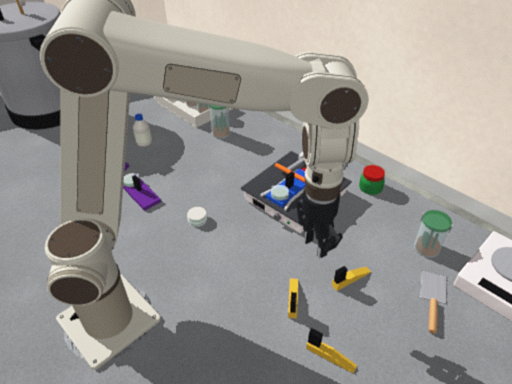

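Run:
```python
from h import *
go(shw(-20,0,165),90+SY)
```

```text
t 28.95 pos [ 0.3971 -0.325   0.2112] F [0.2 0.2 0. ] w 0.0428
zyaw 75.99 ydir [-0.001  0.001 -1.   ] q [-0.69  0.28  0.    1.3   0.   -0.44]
ROW [7.515, -0.553, 13.76] [-0.003, -1.759, -0.005]
```

```bash
python3 -m handwheel '[[1,-0.5,2,0,-0.3,0],[2.2,-0.6,4.2,0,-0.7,0],[3.4,-0.6,6.4,0,-1,0],[4.6,-0.6,8.6,0,-1.3,0],[5.5,-0.6,10.2,0,-1.5,0]]' 1;python3 -m handwheel '[[1,0,1.8,0,-0.2,0],[2.4,0,3.8,0,-0.3,0],[2.4,0,3.8,0,-0.3,0],[2.4,0,3.8,0,-0.3,0],[2.4,0,3.8,0,-0.3,0]]'
python3 - <<'E'
from h import *
state();print(wsh(bot.get_obs()['eef_pos']))
c=snap('wrist','w19'); crop('w19',170,160,350,330,'w19c',4)
E
```

```text
clock: 29.58
eef_pos: [0.5937, -0.1087, 0.2264]
tool_rot: [-0.707, -0.007, 0.007, 0.707]
ft_force: [0.4, -1.8, -0.1]
grip_width: 0.0853
clock: 30.2
eef_pos: [0.65, -0.0163, 0.2269]
tool_rot: [0.707, 0.024, -0.024, -0.707]
ft_force: [-0.2, -0.2, -0.1]
grip_width: 0.0854
t 30.20 pos [ 0.65   -0.0163  0.2269] F [-0.2 -0.2 -0.1] w 0.0854
zyaw 93.87 ydir [-0. -0. -1.] q [-0.03  0.55  0.46  1.48 -0.   -0.09]
[-31.40563701  21.16106772 166.94184   ]
```

View pics/w19c.png

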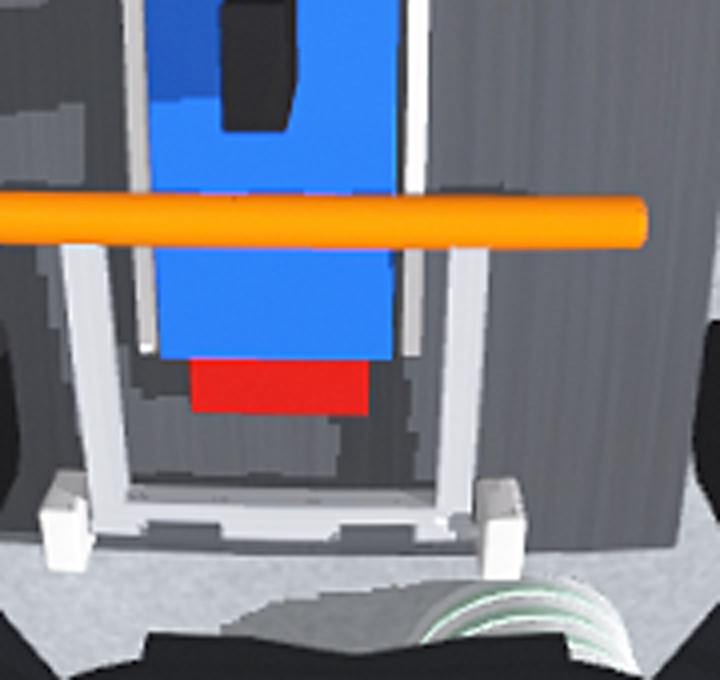

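The close crop shows the carrier's front edge (crop row 358) flush against the red stop with no gap. The bar lies across the carrier, centred between the guides, and the gripper is clear.

Run:
```python
from h import *
o=bot.get_obs(); print(np.abs(o['joint_vel']).max()); print(bot.job_done())
```

```text
0.0029806225281081584
the job is handed in; nothing more can be done
None
```

The carrier is clamped under the bar and the job is handed in at about 30 s of the 72 s allowed.

**What I did**
- I used the yellow wedge farthest from the base. I drove it under the right end of the bar, with up to about 32 N of push, and let go. The side view showed it holding the bar up alone.
- I slid the blue carrier in through the guide mouth. It met the stop with its front about 44 mm beyond the bar's line, and pressing to about 21 N moved it no further.
- I drew the wedge out so the bar came down on the carrier. I then stood the wedge upright on the bench at about its starting place and let go.

**Last checks**
- **Carrier:** the final wrist picture shows its front edge flush with the red stop, between the guides, with the bar lying across it.
- **Wedge and surroundings:** the side picture shows the wedge standing free off the shaker. Nothing else looked moved.
- **Robot:** it is clear of everything and still.
- **Disagreements:** two small ones, neither of which mattered. The wrist and overhead views put the carrier's heading about 1 degree apart, and the wedge ended about 2 mm further back than I first reckoned. The tool also tilted up to about 1 degree while pushing. It was about 0.75 degrees with the carrier against the stop, and the tool was straight again once I let go.

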